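Sweep the kiln stilts into the tray

TASK

Sweep the three white kiln stilts along the worktop with the fingers, through the open front of the blue metal tray, until all three lie completely inside it. Push them only: do not pick any of them up. Leave the kiln prop, the cup and the wooden stamp where they stand.

Things in the scene. Friction and masses are not known exactly. Their poses are not given: they have to be found in the camera images.
- stilt_0: small white three-armed ceramic kiln stilt, 47 x 42 mm in plan, 18 mm high, about 50 g, slides on three feet 9 mm across; no part is more than 30 mm from the origin, which is the centre of its underside; its yaw is arbitrary, z is up
- stilt_1: small white three-armed ceramic kiln stilt, 47 x 42 mm in plan, 18 mm high, about 50 g, slides on three feet 9 mm across; no part is more than 30 mm from the origin, which is the centre of its underside; its yaw is arbitrary, z is up
- stilt_2: small white three-armed ceramic kiln stilt, 47 x 42 mm in plan, 18 mm high, about 50 g, slides on three feet 9 mm across; no part is more than 30 mm from the origin, which is the centre of its underside; its yaw is arbitrary, z is up
- tray: blue sheet-metal tray screwed to the worktop, 130 mm deep (its x) by 150 mm wide (its y); origin at the centre of its underside. Walls 4 mm thick and 35 mm high (with rolled edge) on three sides: back at its +x end, and both y sides. The -x end is open; inside it is 142 mm wide. The floor is 2 mm thick and its front edge tapers over 17 mm down to the worktop, so things slide in
- tray_mouth (a point): middle of the tray's open front edge, at worktop height, 65 mm in front of the tray's origin; its x axis points straight into the tray, y along the front edge. The open front faces the robot's left (world +y) within about 0.5 rad. Beside the way in stand a bench vice 100 mm high (up to x = 0.48, y -0.12 to -0.28) and a drawer chest (from x = 0.77): keep the gripper clear
- prop: white kiln prop standing upright, a cylinder 41 mm across and 50 mm high; origin at the centre of its underside; to be left alone
- cup: off-white glazed cup standing upright, 59 mm across and 54 mm high; origin at the centre of its underside; to be left alone
- stamp: brown wooden seal stamp standing upright, 34 mm across and 61 mm high; origin at the centre of its underside; to be left alone
Mind the look-alikes: they are no part of the job. What is shaped like the stilt_2 but black or purple is not meant.

How it is judged:
At the end, for the whole second after the job is handed in: each stilt's origin is at least 20 mm inside the tray's front edge and between its walls, its underside less than 25 mm above the worktop, at rest (below 20 mm/s); the prop, the cup and the stamp are within 20 mm of where they stood (x of stilt_0 in the frame of tray_mouth between 0.02 and 0.13 m and y of stilt_0 in the frame of tray between -0.071 and 0.071 m and height (world z) of each of stilt_0, stilt_1, stilt_2 below 0.025 m and linear speed of each of stilt_0, stilt_1, stilt_2 below 0.02 m/s and x of stilt_1 in the frame of tray_mouth between 0.02 and 0.13 m and y of stilt_1 in the frame of tray between -0.071 and 0.071 m and x of stilt_2 in the frame of tray_mouth between 0.02 and 0.13 m and y of stilt_2 in the frame of tray between -0.071 and 0.071 m and distance of each of prop, cup, stamp from where it was at the start of the episode below 0.02 m); the robot touches nothing.
It fails at once if a stilt is lifted: its underside rises more than 25 mm above the worktop (height (world z) of any of stilt_0, stilt_1, stilt_2 above 0.025 m).
It fails at once if the kiln prop is moved by more than 20 mm or tipped over (distance of prop from where it was at the start of the episode above 0.02 m or angle between prop's own z axis and vertical above 0.35 rad).
It fails at once if the cup is moved by more than 20 mm or tipped over (distance of cup from where it was at the start of the episode above 0.02 m or angle between cup's own z axis and vertical above 0.35 rad).
It fails at once if the wooden stamp is moved by more than 20 mm or tipped over (distance of stamp from where it was at the start of the episode above 0.02 m or angle between stamp's own z axis and vertical above 0.35 rad).
It also fails if it takes over 61 s, if anything falls off the work surface, if the arm or the gripper's body presses on something with over 40 N, if the wrist force passes 120 N, or if a joint passes its speed limit or range.

ROBOT

A 6-joint arm with a two-finger parallel gripper is mounted at the origin on a cart in front of the work surface, level with it; the furniture and walls round the work are solid. World frame = base frame: x ahead of the robot, y to its left, z up, the work surface at z = 0. Lengths are in m, angles in rad, forces in N, time in s.
With the tool pointing down it reaches from about 0.35 to 0.875 m from the base axis. Payload 4.2 kg.
Tool frame: the origin (TCP) lies midway between the tips of the shut fingers; the grasp point (between the pads) lies 19 mm behind it (bot.grasp_offset is the distance from the TCP to the grasp point, in m); z points along the fingers, y is the line along which they close (so a half turn about z gives the same grasp; the last joint's range is limited). The gripper opens to 87 mm and grips with 3 to 60 N. Pads are 19 mm wide; open, the fingers measure 117 mm over their backs; the gripper's body (75 mm by 190 mm) begins 51 mm behind the grasp point.
Start: joints at [-0.904, 0.385, 0.008, 0, -1.194, -0.259], TCP at [0.248, -0.574, 0.223] pointing down, gripper open.
Joint ranges: [-3.14, 3.14], [-1.21, 2.06], [-1.07, 1.41], [-3.16, 2.05], [-2.99, -0.16], [-3.1, 3.1]. Speed limits (rad/s): [2.79, 2.79, 3.14, 3.14, 3.14, 3.14].

INTERFACE

Orientations are given as a rotation vector (axis times angle).
In Python, from workcell import bot gives the robot as it stands.
- The arm moves only by the tool drive_tool, never from a script. Its argument "series" is a list of rows, each a list of 7 numbers: the shift along the world's x, y, z in units of 20 mm (1.0 is 20 mm), then the turn, a rotation vector about the world's x, y, z in units of 5 degrees (1.0 is 5 degrees), then the closure, from 0 (fully open) to 1 (shut). In form: [[tx, ty, tz, rx, ry, rz, gripper], ...]. A call has 1 to 20 rows; each row shifts and turns the commanded pose from where the row before left it; what a row does not reach is not made up. A row lasts 1/12 s, in which the tool goes at most 41.7 mm and 7.16 degrees, less where a joint would pass 70% of its speed; a pose out of reach is approached as far as the arm can. A call with a number of a shift or a turn outside -1 to 1 is refused whole. A call with a gripper value outside its range is refused whole. The fingers move at their own pace and stop on an object; "newtons" is the grip in N (left out, the last holds). Time passes only in rows, so rows that do not move let the fingers close. It gives the time, the measured TCP pose, the force, the opening and the grip force at its end, in the units of the state.
- bot.sense(): the state, without advancing time (a new reading comes with each control period).
- bot.capture(name): name is "side" or "top"; returns (picture, depth): 400x640x3 uint8, red, green, blue; 400x640 float32, m along the optical axis (not along the pixel's ray), 0 where there is no reading.
- bot.camera_params(name): a dict with "K" (3x3 intrinsics, pixels), "xyz" and "rotation" of the camera in the world. Camera axes: x right, y up, looking along -z (the intrinsics and any distortion apply to the point x, -y, -z); pixel columns grow to the right and rows downward; lengths in m; the calibration is good to about 2 mm. A picture is of the moment at which its call begins. camera_params takes no time and is no camera call.
- bot.job_done(): hands the job in; it is judged then, once.
Trained networks look in the newest picture that a camera, given by its name, has taken for a name from the list of things; names that differ only in an ending like _2 or _b are one class to them, and where a whole thing is asked for, a point or a joint stands for the part that bears it (a point fixed in the world has none). Each returns a list of dicts, best first, with "score" (0 to 1); they miss things now and then, are a little off and sometimes report something else, mostly with a low value. They report only what shows in the picture. A call takes as long as a camera call. They do not tell look-alikes from the thing itself.
- bot.search_frame(thing, camera): "at" ([x, y, z] in m, in the coordinates of the camera as it stood for that picture, good to about 4 mm: the middle of the surface that is visible of it).
- bot.masks_of(thing, camera): "pixels" (400x640 bool, what is visible of it).
The state is a dict: "time_s": time; "q": joint angles; "joint_velocities": joint speeds; "tau": joint torques, N m; "tcp_pos": TCP position; "eef_rot": TCP orientation; "ft_force": force on the tool from outside, world axes, zero at the start; "moment": the same for the moment, N m; "gripper_width": finger opening in m; "finger_force": force on a finger pad.
Only numpy, scipy, OpenCV 4.12 (cv2) and the standard library are available. Lean on these libraries where they do the work, as an engineer would, in place of code of your own. Each camera call takes 0.05 s, during which the arm holds its last target. There are 200 camera calls.

## Working session

There is one attempt and no reset: what is moved stays moved. The work goes in short steps, Python scripts to look and compute and a tool call to move; the robot and the scene stay as the last step left them, time stands still between calls to the robot, and variables do not carry over. Pictures are saved under pics/ and viewed, at most 10 in all, crops included, and the job is handed in when it is done.

Besides the shell and the picture viewer there is one more tool, called after ">>>" as a command line: name --pt "numbers of a row" for each row, then --argument value for the rest. drive_tool: Moves the arm, as the interface text tells. Shifts and turns lie within -1 to 1; 1 stands for 20 mm of shift or 5 degrees of turn. Its arguments: {"type":"object","properties":{"series":{"type":"array"},"newtons":{"type":"number"}},"required":["series"]}

```bash
mkdir -p pics; cat > h.py <<'E'
import numpy as np, cv2
from workcell import bot
def cap(n,f=None):
    p,d=bot.capture(n)
    if f: cv2.imwrite('pics/'+f,cv2.cvtColor(p,cv2.COLOR_RGB2BGR))
    return p,d
def R(c):
    r=np.array(c['rotation'],float)
    return r if r.shape==(3,3) else cv2.Rodrigues(r)[0]
def world(n,at):
    c=bot.camera_params(n); return R(c)@np.array(at)+np.array(c['xyz'])
def pix(n,u,v,z):
    "ray through pixel cut with height z"
    c=bot.camera_params(n);K=np.array(c['K'])
    d=np.array([(u-K[0,2])/K[0,0],-(v-K[1,2])/K[1,1],-1]); d=R(c)@d;o=np.array(c['xyz'])
    return o+d*(z-o[2])/d[2]
def find(n,t,picture):
    for r in bot.search_frame(t,n): print(n,t,round(r['score'],2),np.round(world(n,r['at']),3))
    for m in bot.masks_of(t,n):
        k=m['pixels']; v,u=np.nonzero(k); print('  mask',round(m['score'],2),'uv',u.mean().round(),v.mean().round(),'n',k.sum(),'rgb',picture[k].mean(0).round(),'at z=.015',np.round(pix(n,u.mean(),v.mean(),.015),3))
E
python3 - <<'E'
from h import *
for n in('top','side'):
    p,d=cap(n,n+'0.png'); print(bot.camera_params(n))
    for t in('stilt_0','tray','prop','cup','stamp'): find(n,t,p)
print(bot.sense())
E
```

```text
{'K': array([[394.61154741,   0.        , 327.33164502],
       [  0.        , 394.61154741, 202.186908  ],
       [  0.        ,   0.        ,   1.        ]]), 'xyz': array([ 0.42227379, -0.04507671,  1.16836211]), 'rotation': array([ 0.11908241, -0.13476806, -1.55481565])}
top stilt_0 0.64 [ 0.726 -0.015  0.013]
top stilt_0 0.52 [ 0.568 -0.013  0.011]
top stilt_0 0.49 [ 0.627 -0.021  0.013]
top stilt_0 0.49 [0.412 0.007 0.014]
  mask 0.5 uv 304.0 271.0 n 73 rgb [81. 71. 62.] at z=.015 [0.408 0.009 0.015]
  mask 0.48 uv 314.0 166.0 n 44 rgb [165.  94. 177.] at z=.015 [ 0.72  -0.015  0.015]
  mask 0.42 uv 313.0 216.0 n 91 rgb [222. 206. 179.] at z=.015 [ 0.57  -0.013  0.015]
top tray 0.8 [ 0.613 -0.33   0.003]
  mask 0.85 uv 419.0 203.0 n 2402 rgb [ 77. 123. 200.] at z=.015 [ 0.611 -0.329  0.015]
top prop 0.69 [0.43  0.193 0.049]
  mask 0.57 uv 237.0 263.0 n 228 rgb [211. 199. 178.] at z=.015 [0.431 0.203 0.015]
top cup 0.86 [ 0.804 -0.097  0.027]
  mask 0.85 uv 342.0 141.0 n 308 rgb [182. 169. 149.] at z=.015 [ 0.801 -0.097  0.015]
top stamp 0.55 [0.373 0.117 0.051]
  mask 0.48 uv 2
[... 1468 characters left out ...]
': 1.1, 'q': array([-9.04387108e-01,  3.84709868e-01,  7.88495624e-03, -3.45552243e-06,
       -1.19401431e+00, -2.58621920e-01]), 'joint_velocities': array([ 8.09624120e-05,  1.17690381e-03, -1.70926416e-04,  7.87966312e-04,
       -2.91725522e-04, -1.46445403e-03]), 'tau': array([ 1.96375017e-04, -3.90476668e+01,  1.87624598e+01,  4.22451004e+00,
        1.54763181e-02, -2.67499507e-05]), 'tcp_pos': array([ 0.24788339, -0.5737068 ,  0.2225377 ]), 'eef_rot': array([ 6.36116529e-01, -3.07650093e+00, -6.25452653e-05]), 'ft_force': array([-0.4069486 , -0.23150503, -0.56342233]), 'moment': array([-0.01417375, -0.00813804,  0.00258281]), 'finger_force': 0.0, 'gripper_width': 0.08736344304895462}
```

```bash
python3 - <<'E'
import cv2
p=cv2.imread('pics/top0.png'); cv2.imwrite('pics/t0c.png',cv2.resize(p[110:310,220:480],None,fx=3,fy=3,interpolation=2))
E
```

```text
(no output)
```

View pics/t0c.png

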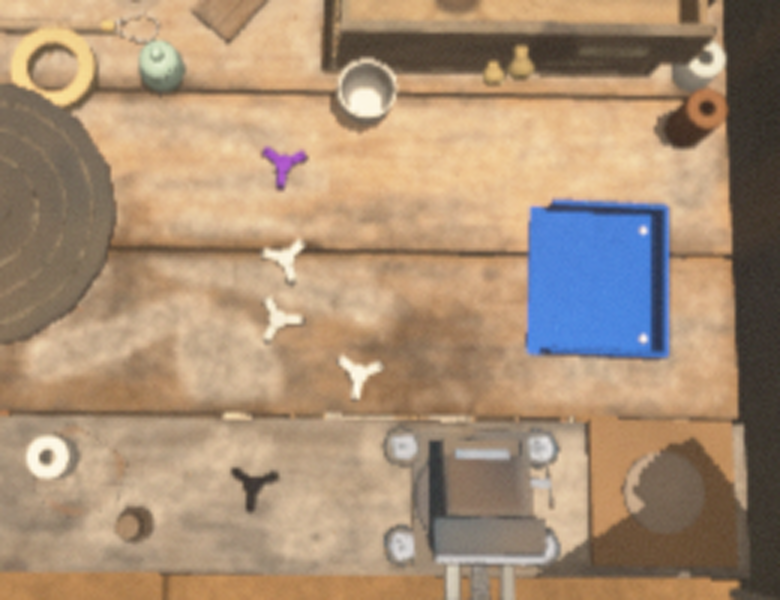

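View pics/side0.png

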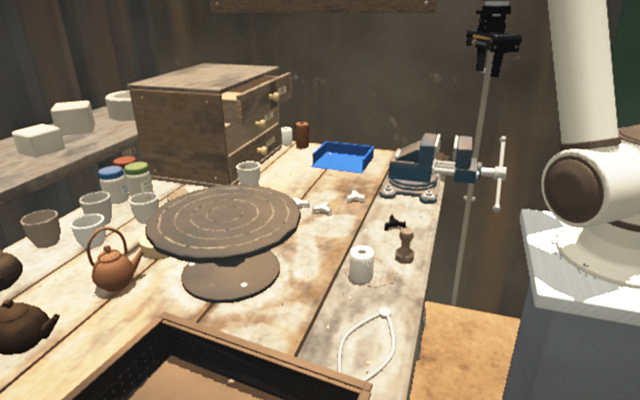

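Both views show the three white stilts, at top-view pixels (316,196), (314,216) and (340,235). The black one is at (305,272) and the purple one at (314,165). The tray opens to the left in the top image, which is +y. Next I'll measure the stilts and tray precisely.

```bash
cat >> h.py <<'E'
def stilts(n,p,z=.014,lo=(.45,-.42),hi=(.72,.06)):
    h=cv2.cvtColor(p,cv2.COLOR_RGB2HSV); m=((h[...,1]<75)&(h[...,2]>165)).astype(np.uint8)
    k,l,s,c=cv2.connectedComponentsWithStats(m)
    for i in range(1,k):
        w=pix(n,*c[i],z)
        if s[i,4]>25 and lo[0]<w[0]<hi[0] and lo[1]<w[1]<hi[1]: print(n,'white',c[i].round(1),s[i,:5],np.round(w,4)[:2])
def blue(n,p):
    h=cv2.cvtColor(p,cv2.COLOR_RGB2HSV); m=((h[...,0]>100)&(h[...,0]<125)&(h[...,1]>110)&(h[...,2]>60)).astype(np.uint8)
    k,l,s,c=cv2.connectedComponentsWithStats(m); 
    cs,_=cv2.findContours((l==1+s[1:,4].argmax()).astype(np.uint8),0,2); a=max(cs,key=cv2.contourArea)
    q=cv2.approxPolyDP(a,2,True)[:,0]
    for u,v in q: print(n,u,v,'z0',np.round(pix(n,u,v,0),3)[:2],'z35',np.round(pix(n,u,v,.035),3)[:2])
E
python3 - <<'E'
from h import *
for n in('top','side'):
    p,d=cap(n); stilts(n,p); blue(n,p)
E
```

```text
top white [446.8 175. ] [444 171   6   9  27] [ 0.6985 -0.414 ]
top white [426.5 177.4] [403 176  42  10  56] [ 0.6903 -0.3527]
top white [316.  201.1] [299 190  35  22 192] [ 0.6137 -0.0218]
top white [444.3 216.3] [443 201   7  26  45] [ 0.5732 -0.402 ]
top white [339.5 211.4] [335 207  10  10  58] [ 0.5837 -0.0919]
top white [297.6 227. ] [280 208  41  34 615] [0.536  0.0307]
top white [339.  234.1] [333 228  15  15  85] [ 0.5166 -0.0907]
top white [415.8 232.3] [408 229  18   8  92] [ 0.5247 -0.3162]
top white [332.3 250.3] [328 247  12   8  39] [ 0.4694 -0.0716]
top white [319.3 251. ] [314 250  13   4  29] [ 0.4668 -0.0339]
top 398 179 z0 [ 0.687 -0.269] z35 [ 0.679 -0.263]
top 396 226 z0 [ 0.544 -0.261] z35 [ 0.54  -0.254]
top 441 228 z0 [ 0.54  -0.395] z35 [ 0.536 -0.385]
top 442 180 z0 [ 0.686 -0.403] z35 [ 0.678 -0.393]
top 414 177 z0 [ 0.694 -0.318] z35 [ 0.686 -0.31 ]
top 405 178 z0 [ 0.691 -0.291] z35 [ 0.683 -0.283]
top 415 180 z0 [ 0.685 -0.321] z35 [ 0.677 -0.313]
side white [376.1 163.7] [356 151  35  26 412] [ 0.5087 -0.2997]
side white [397.7 153.2] [394 150  11   8  44] [ 0.4658 -0.4016]
side white [333.3 171.1] [327 169  13   6  37] [ 0.606  -0.2146]
side white [326.9 181. ] [319 176  17  12  82] [ 0.6022 -0.1463]
side white [354.7 195.7] [346 189  19  14 126] [ 0.5147 -0.0828]
side 312 166 z0 [ 0.684 -0.267] z35 [ 0.654 -0.183]
side 361 172 z0 [ 0.542 -0.263] z35 [ 0.523 -0.179]
side 371 157 z0 [ 0.541 -0.386] z35 [ 0.522 -0.292]
side 373 146 z0 [ 0.556 -0.486] z35 [ 0.536 -0.384]
side 325 141 z0 [ 0.717 -0.492] z35 [ 0.684 -0.39 ]
side 313 153 z0 [ 0.717 -0.371] z35 [ 0.684 -0.278]
```

>>> drive_tool --pt "0.594 0.975 0 0 0 0.42 0.65" --pt "0.594 0.975 0 0 0 0.42 0.65" --pt "0.594 0.975 0 0 0 0.42 0.65" --pt "0.594 0.975 0 0 0 0.42 0.65" --pt "0.594 0.975 0 0 0 0.42 0.65" --pt "0.594 0.975 0 0 0 0.42 0.65" --pt "0.594 0.975 0 0 0 0.42 0.65" --pt "0.594 0.975 0 0 0 0.42 0.65" --pt "0.594 0.975 0 0 0 0.42 0.65" --pt "0.594 0.975 0 0 0 0.42 0.65" --pt "0.594 0.975 0 0 0 0.42 0.65" --pt "0.594 0.975 0 0 0 0.42 0.65" --pt "0.594 0.975 0 0 0 0.42 0.65" --pt "0.594 0.975 0 0 0 0.42 0.65" --pt "0.594 0.975 0 0 0 0.42 0.65" --pt "0.594 0.975 0 0 0 0.42 0.65"

```text
time_s: 2.53
tcp_pos: [0.4384, -0.2607, 0.2228]
eef_rot: [-1.501, 2.76, -0.0]
ft_force: [0.1, -1.1, 0.1]
gripper_width: 0.0302
finger_force: 0.0
```

>>> drive_tool --pt "0.594 0.975 0 0 0 0.42 0.65" --pt "0.594 0.975 0 0 0 0.42 0.65" --pt "0.594 0.975 0 0 0 0.42 0.65" --pt "0.594 0.975 0 0 0 0.42 0.65" --pt "0.594 0.975 0 0 0 0.42 0.65" --pt "0.594 0.975 0 0 0 0.42 0.65" --pt "0.594 0.975 0 0 0 0.42 0.65" --pt "0.594 0.975 0 0 0 0.42 0.65" --pt "0.594 0.975 0 0 0 0.42 0.65" --pt "0.594 0.975 0 0 0 0.42 0.65" --pt "0.594 0.975 0 0 0 0.42 0.65" --pt "0.594 0.975 0 0 0 0.42 0.65" --pt "0.594 0.975 0 0 0 0.42 0.65" --pt "0.594 0.975 0 0 0 0.42 0.65" --pt "0.594 0.975 0 0 0 0.42 0.65" --pt "0.594 0.975 0 0 0 0.42 0.65" --pt "0 0 0 0 0 0 0.65" --pt "0 0 0 0 0 0 0.65"

```text
time_s: 4.03
tcp_pos: [0.6282, 0.0512, 0.222]
eef_rot: [2.233, -2.209, -0.001]
ft_force: [-0.2, -0.8, -0.2]
gripper_width: 0.0307
finger_force: 0.0
```

>>> drive_tool --pt "0.3 0 -0.9 0 0 0 0.65" --pt "0 0 -0.9 0 0 0 0.65" --pt "0 0 -0.9 0 0 0 0.65" --pt "0 0 -0.9 0 0 0 0.65" --pt "0 0 -0.9 0 0 0 0.65" --pt "0 0 -0.9 0 0 0 0.65" --pt "0 0 -0.9 0 0 0 0.65" --pt "0 0 -0.9 0 0 0 0.65" --pt "0 0 -0.9 0 0 0 0.65" --pt "0 0 -0.9 0 0 0 0.65" --pt "0 0 -0.9 0 0 0 0.65" --pt "0 0 -0.8 0 0 0 0.65" --pt "0 0 0 0 0 0 0.65"

```text
time_s: 5.12
tcp_pos: [0.631, 0.0486, 0.0053]
eef_rot: [2.225, -2.209, -0.006]
ft_force: [-0.6, 0.4, -0.0]
gripper_width: 0.0301
finger_force: 0.0
```

```bash
python3 - <<'E'
from h import *
p,d=cap('top'); print(bot.sense()['tcp_pos'])
cv2.imwrite('pics/t1.png',cv2.resize(p[130:270,250:460][...,::-1],None,fx=3.8,fy=3.8,interpolation=2))
E
```

```text
[0.63240051 0.04899122 0.00719307]
```

View pics/t1.png

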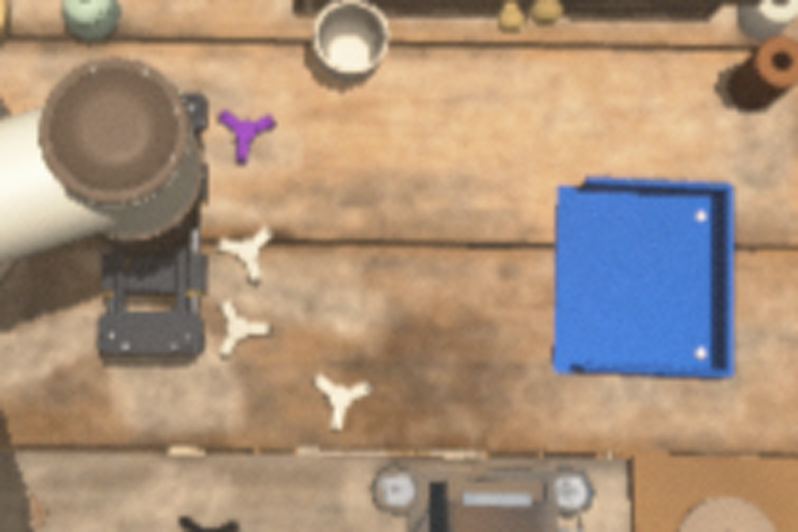

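>>> drive_tool --pt "0.03 -0.5 0 0 0 0 0.65" --pt "0.03 -0.5 0 0 0 0 0.65" --pt "0.03 -0.5 0 0 0 0 0.65" --pt "0.03 -0.5 0 0 0 0 0.65" --pt "0.03 -0.5 0 0 0 0 0.65" --pt "0.03 -0.5 0 0 0 0 0.65" --pt "0.03 -0.5 0 0 0 0 0.65" --pt "0.03 -0.5 0 0 0 0 0.65" --pt "0.03 -0.5 0 0 0 0 0.65" --pt "0.03 -0.5 0 0 0 0 0.65" --pt "0.03 -0.5 0 0 0 0 0.65" --pt "0.03 -0.5 0 0 0 0 0.65"

```text
time_s: 6.17
tcp_pos: [0.6413, -0.0707, 0.0085]
eef_rot: [2.232, -2.21, -0.0]
ft_force: [-0.1, 0.2, 0.0]
gripper_width: 0.0306
finger_force: 0.3
```

```bash
python3 - <<'E'
from h import *
p,d=cap('top'); print(bot.sense()['tcp_pos'])
cv2.imwrite('pics/t2.png',cv2.resize(p[130:270,250:460][...,::-1],None,fx=3.8,fy=3.8,interpolation=2))
E
```

```text
[ 0.64127019 -0.0722783   0.00851262]
```

View pics/t2.png

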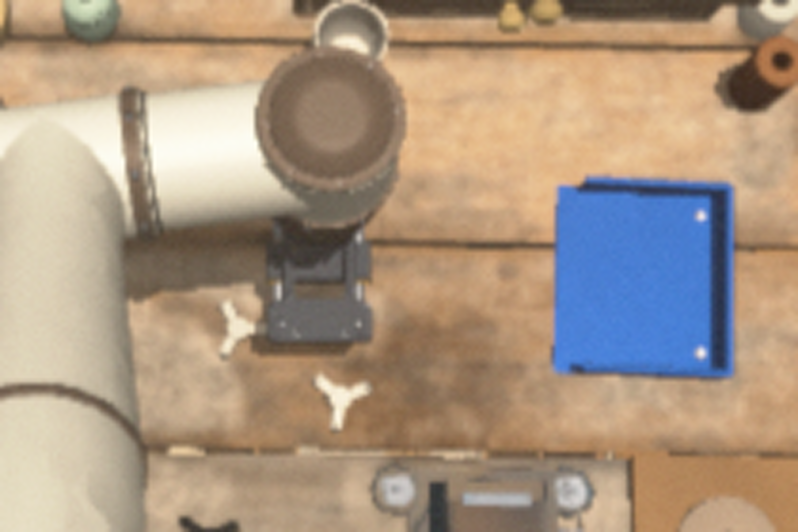

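>>> drive_tool --pt "0.01 -0.6 0 0 0 0 0.65" --pt "0.01 -0.6 0 0 0 0 0.65" --pt "0.01 -0.6 0 0 0 0 0.65" --pt "0.01 -0.6 0 0 0 0 0.65" --pt "0.01 -0.6 0 0 0 0 0.65" --pt "0.01 -0.6 0 0 0 0 0.65" --pt "0.01 -0.6 0 0 0 0 0.65" --pt "0.01 -0.6 0 0 0 0 0.65" --pt "0.01 -0.6 0 0 0 0 0.65" --pt "0.01 -0.6 0 0 0 0 0.65" --pt "0.0 -0.6 0 0 0 0 0.65" --pt "0.0 -0.6 0 0 0 0 0.65" --pt "0 -0.6 0 0 0 0 0.65" --pt "0 -0.6 0 0 0 0 0.65" --pt "0 -0.6 0 0 0 0 0.65" --pt "0 -0.6 0 0 0 0 0.65" --pt "0 -0.6 0 0 0 0 0.65" --pt "0 -0.6 0 0 0 0 0.65" --pt "0 -0.6 0 0 0 0 0.65" --pt "0 -0.4 0 0 0 0 0.65"

```text
time_s: 7.88
tcp_pos: [0.6432, -0.3074, 0.0085]
eef_rot: [2.232, -2.211, 0.0]
ft_force: [0.1, 1.3, 0.9]
gripper_width: 0.0302
finger_force: 0.3
```

>>> drive_tool --pt "0 0.5 0.2 0 0 0 0.65" --pt "0 0.5 1 0 0 0 0.65" --pt "0 1 1 0 0 0 0.65" --pt "0 1 0.2 0 0 0 0.65" --pt "0 1 0 0 0 0 0.65" --pt "0 1 0 0 0 0 0.65" --pt "0 1 0 0 0 0 0.65" --pt "0 1 0 0 0 0 0.65" --pt "0 1 0 0 0 0 0.65" --pt "0 1 0 0 0 0 0.65" --pt "0 1 0 0 0 0 0.65" --pt "-0.5 1 0 0 0 0 0.65" --pt "-0.5 1 0 0 0 0 0.65" --pt "-0.5 1 0 0 0 0 0.65" --pt "-0.5 1 0 0 0 0 0.65" --pt "-0.5 1 0 0 0 0 0.65" --pt "-0.5 1 0 0 0 0 0.65" --pt "-0.5 1 0 0 0 0 0.65" --pt "0 1 0 0 0 0 0.65" --pt "0 0.4 0 0 0 0 0.65"

```text
time_s: 9.55
tcp_pos: [0.573, 0.0646, 0.0571]
eef_rot: [-2.235, 2.206, -0.001]
ft_force: [0.3, 0.1, -0.1]
gripper_width: 0.0304
finger_force: 0.0
```

```bash
python3 - <<'E'
from h import *
p,d=cap('top'); print(bot.sense()['tcp_pos']); stilts('top',p)
cv2.imwrite('pics/t3.png',cv2.resize(p[130:270,250:460][...,::-1],None,fx=3.8,fy=3.8,interpolation=2))
E
```

```text
[0.57360552 0.06501451 0.05713611]
top white [446.5 175.4] [444 169   7  13  37] [ 0.6974 -0.4132]
top white [414.6 193.6] [407 187  14  13  77] [ 0.6401 -0.3154]
top white [316.3 205. ] [301 199  31  13 120] [ 0.6022 -0.023 ]
top white [444.6 217.8] [443 205   7  21  44] [ 0.5689 -0.4026]
top white [304.9 225.8] [295 206  26  36 334] [0.5399 0.0094]
top white [339.2 211.3] [333 208  12   9  56] [ 0.5842 -0.0911]
top white [339.1 234.2] [333 229  15  14  86] [ 0.5164 -0.0912]
top white [415.5 232.3] [406 229  19   8  86] [ 0.5249 -0.3154]
```

View pics/t3.png

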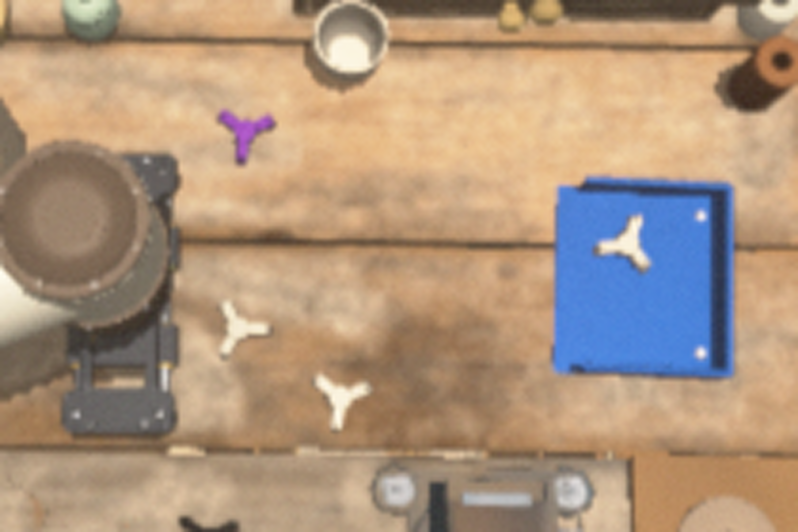

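>>> drive_tool --pt "-0.1 0 -0.8 0 0 0 0.65" --pt "-0.1 0 -0.8 0 0 0 0.65" --pt "0 0 -0.85 0 0 0 0.65" --pt "0 -0.5 0 0 0 0 0.65" --pt "0 -0.5 0 0 0 0 0.65" --pt "0 -0.5 0 0 0 0 0.65" --pt "0 -0.5 0 0 0 0 0.65" --pt "0 -0.5 0 0 0 0 0.65" --pt "0 -0.5 0 0 0 0 0.65" --pt "0.17 -0.5 0 0 0 0 0.65" --pt "0.17 -0.5 0 0 0 0 0.65" --pt "0.17 -0.5 0 0 0 0 0.65" --pt "0.17 -0.5 0 0 0 0 0.65" --pt "0.17 -0.5 0 0 0 0 0.65" --pt "0.17 -0.5 0 0 0 0 0.65" --pt "0.17 -0.5 0 0 0 0 0.65" --pt "0.17 -0.5 0 0 0 0 0.65" --pt "0.17 -0.4 0 0 0 0 0.65"

```text
time_s: 11.1
tcp_pos: [0.6001, -0.0869, 0.0075]
eef_rot: [2.232, -2.211, -0.0]
ft_force: [-0.5, 0.5, 0.9]
gripper_width: 0.03
finger_force: 0.5
```

>>> drive_tool --pt "0.1 -0.6 0 0 0 0 0.65" --pt "0.1 -0.6 0 0 0 0 0.65" --pt "0 -0.6 0 0 0 0 0.65" --pt "0 -0.6 0 0 0 0 0.65" --pt "0 -0.6 0 0 0 0 0.65" --pt "0 -0.6 0 0 0 0 0.65" --pt "0 -0.6 0 0 0 0 0.65" --pt "0 -0.6 0 0 0 0 0.65" --pt "0 -0.6 0 0 0 0 0.65" --pt "0 -0.6 0 0 0 0 0.65" --pt "0 -0.6 0 0 0 0 0.65" --pt "0 -0.6 0 0 0 0 0.65" --pt "0 -0.6 0 0 0 0 0.65" --pt "0 -0.6 0 0 0 0 0.65" --pt "0 -0.6 0 0 0 0 0.65" --pt "0 -0.6 0 0 0 0 0.65" --pt "0 -0.6 0 0 0 0 0.65" --pt "0 -0.6 0 0 0 0 0.65" --pt "0 -0.6 0 0 0 0 0.65" --pt "0 -0.6 0 0 0 0 0.65"

```text
time_s: 12.77
tcp_pos: [0.6038, -0.3268, 0.0076]
eef_rot: [-2.232, 2.21, 0.0]
ft_force: [-0.7, 1.1, 1.2]
gripper_width: 0.0304
finger_force: 0.9
```

>>> drive_tool --pt "0 0.5 0.2 0 0 0 0.65" --pt "0 0.5 1 0 0 0 0.65" --pt "0 1 1 0 0 0 0.65" --pt "0 1 0.4 0 0 0 0.65" --pt "0 1 0 0 0 0 0.4" --pt "0 1 0 0 0 0 0" --pt "0 1 0 0 0 0 0" --pt "0 1 0 0 0 0 0" --pt "0 1 0 0 0 0 0" --pt "0 1 0 0 0 0 0" --pt "0 1 0 0 0 0 0" --pt "0 1 0 0 0 0 0" --pt "0 1 0 0 0 0 0" --pt "0 1 0 0 0 0 0" --pt "0 1 0 0 0 0 0" --pt "0 1 0 0 0 0 0" --pt "0 1 0 0 0 0 0" --pt "0 0.5 0 0 0 0 0" --pt "0 0 0 0 0 0 0"

```text
time_s: 14.35
tcp_pos: [0.604, 0.0059, 0.0596]
eef_rot: [-2.235, 2.207, -0.0]
ft_force: [0.4, -0.0, -0.0]
gripper_width: 0.087
finger_force: 0.0
```

```bash
python3 - <<'E'
from h import *
p,d=cap('top'); print(bot.sense()['tcp_pos']); stilts('top',p)
cv2.imwrite('pics/t4.png',cv2.resize(p[130:270,250:460][...,::-1],None,fx=3.8,fy=3.8,interpolation=2))
E
```

```text
[0.60388849 0.00485047 0.05958751]
top white [446.7 175.3] [443 172   8   8  28] [ 0.6975 -0.4136]
top white [418.  192.5] [411 185  15  13  79] [ 0.6437 -0.3258]
top white [429.  205.8] [425 199  12  15  81] [ 0.604  -0.3574]
top white [321.9 206.7] [316 200  15  14  81] [ 0.5972 -0.0398]
top white [339.1 211.5] [334 208  11   9  57] [ 0.5834 -0.0906]
top white [444.6 218.8] [443 209   7  17  37] [ 0.5659 -0.4026]
top white [290.3 232.4] [280 217  28  26 208] [0.5199 0.0516]
top white [339.1 234.2] [333 229  15  14  85] [ 0.5165 -0.0911]
top white [415.8 232.2] [408 229  17   8  86] [ 0.5251 -0.3162]
```

View pics/t4.png

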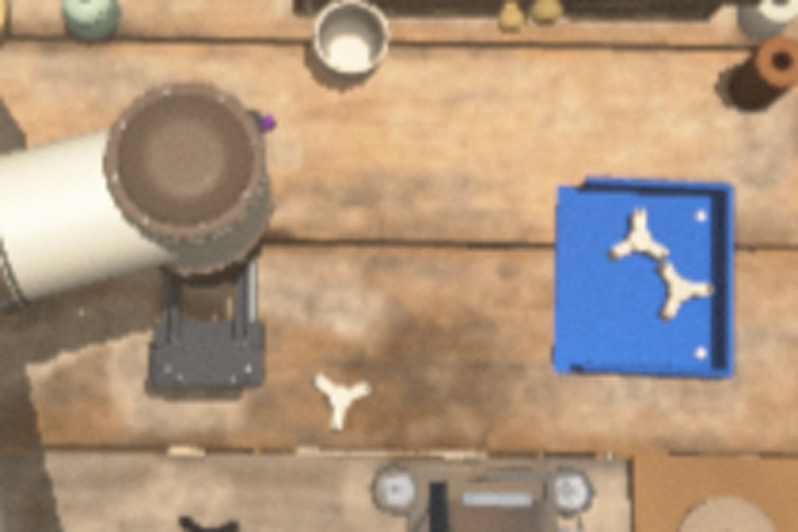

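>>> drive_tool --pt "-0.8 -0.85 0 0 0 0 0" --pt "-0.8 -0.85 0 0 0 0 0" --pt "-0.8 -0.85 0 0 0 0 0" --pt "-0.8 -0.85 0 0 0 0 0" --pt "-0.75 -0.85 0 0 0 0 0" --pt "0 0 0 0 0 0 0" --pt "0 0 -0.85 0 0 0 0" --pt "0 0 -0.85 0 0 0 0" --pt "0 0 -0.85 0 0 0 0" --pt "0 0 0 0 0 0 0"

```text
time_s: 15.23
tcp_pos: [0.5225, -0.0818, 0.0058]
eef_rot: [2.227, -2.21, -0.006]
ft_force: [-1.2, -0.7, -0.9]
gripper_width: 0.0868
finger_force: 0.0
```

>>> drive_tool --pt "0.4 0 0 0 0 0 0" --pt "0.4 0 0 0 0 0 0" --pt "0.4 0 0 0 0 0 0" --pt "0.4 0 0 0 0 0 0" --pt "0.4 0 0 0 0 0 0" --pt "0.4 0 0 0 0 0 0" --pt "0.4 0 0 0 0 0 0" --pt "0.4 0 0 0 0 0 0" --pt "0.4 0 0 0 0 0 0" --pt "0.4 0 0 0 0 0 0" --pt "0 0 0 0 0 0 0" --pt "-0.3 0 0 0 0 0 0" --pt "0 0 1 0 0 0 0" --pt "0 0 1 0 0 0 0" --pt "0 1 0.6 0 0 0 0.65" --pt "0 1 0 0 0 0 0.65" --pt "0 1 0 0 0 0 0.65" --pt "0 1 0 0 0 0 0.65" --pt "0 1 0 0 0 0 0.65" --pt "0 1 0 0 0 0 0.65"

```text
time_s: 16.9
tcp_pos: [0.5977, 0.04, 0.0606]
eef_rot: [2.232, -2.211, -0.001]
ft_force: [-0.7, -0.3, -1.0]
gripper_width: 0.0549
finger_force: 0.0
```

```bash
python3 - <<'E'
from h import *
p,d=cap('top'); print(bot.sense()['tcp_pos']); stilts('top',p)
cv2.imwrite('pics/t5.png',cv2.resize(p[130:270,250:460][...,::-1],None,fx=3.8,fy=3.8,interpolation=2))
E
```

```text
[0.59831399 0.04291346 0.06068016]
top white [443.  177.2] [431 172  20  14  44] [ 0.6916 -0.4023]
top white [418.  192.5] [411 185  15  13  79] [ 0.6437 -0.3258]
top white [318.2 205.7] [305 199  27  13  99] [ 0.6001 -0.0287]
top white [428.9 205.8] [424 199  13  15  82] [ 0.6041 -0.3573]
top white [444.5 216.2] [443 201   6  25  47] [ 0.5734 -0.4024]
top white [341.2 210.2] [334 203  17  15 127] [ 0.5874 -0.0969]
top white [300.1 235.6] [285 223  27  20 133] [0.511  0.0229]
top white [415.4 232.2] [407 229  18   8  88] [ 0.525 -0.315]
```

View pics/t5.png

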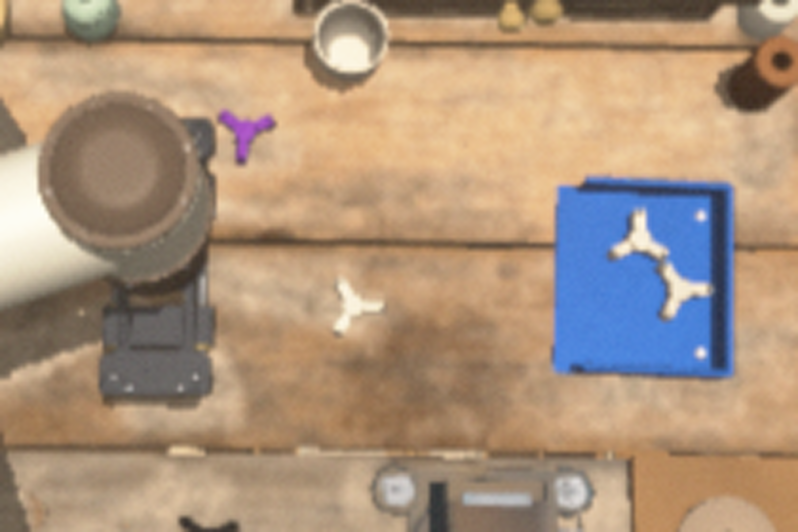

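>>> drive_tool --pt "-0.6 0 -0.85 0 0 0 0.65" --pt "0 0 -0.85 0 0 0 0.65" --pt "0 0 -0.9 0 0 0 0.65" --pt "0 -0.5 0 0 0 0 0.65" --pt "0 -0.8 0 0 0 0 0.65" --pt "0 -0.8 0 0 0 0 0.65" --pt "0 -0.8 0 0 0 0 0.65" --pt "0 -0.8 0 0 0 0 0.65" --pt "0 -0.5 0 0 0 0 0.65" --pt "0 -0.5 0 0 0 0 0.65" --pt "0 -0.5 0 0 0 0 0.65" --pt "0 -0.5 0 0 0 0 0.65" --pt "0 -0.5 0 0 0 0 0.65" --pt "0 -0.5 0 0 0 0 0.65" --pt "0 -0.5 0 0 0 0 0.65" --pt "0 -0.5 0 0 0 0 0.65" --pt "0 -0.5 0 0 0 0 0.65" --pt "0 -0.5 0 0 0 0 0.65" --pt "0 -0.5 0 0 0 0 0.65" --pt "0 -0.5 0 0 0 0 0.65"

```text
time_s: 18.62
tcp_pos: [0.5868, -0.1557, 0.0085]
eef_rot: [2.232, -2.21, -0.0]
ft_force: [-0.3, 1.3, 1.5]
gripper_width: 0.0301
finger_force: 0.3
```

>>> drive_tool --pt "0 -0.6 0 0 0 0 0.65" --pt "0 -0.6 0 0 0 0 0.65" --pt "0 -0.6 0 0 0 0 0.65" --pt "0 -0.6 0 0 0 0 0.65" --pt "0 -0.6 0 0 0 0 0.65" --pt "0 -0.6 0 0 0 0 0.65" --pt "0 -0.6 0 0 0 0 0.65" --pt "0 -0.6 0 0 0 0 0.65" --pt "0 -0.6 0 0 0 0 0.65" --pt "0 -0.6 0 0 0 0 0.65" --pt "0 -0.6 0 0 0 0 0.65" --pt "0 -0.6 0 0 0 0 0.65" --pt "0 0 0 0 0 0 0.65"

```text
time_s: 19.7
tcp_pos: [0.5867, -0.3011, 0.0084]
eef_rot: [2.23, -2.213, 0.001]
ft_force: [-0.1, -1.0, -0.7]
gripper_width: 0.0306
finger_force: 0.0
```

>>> drive_tool --pt "0 0.5 0.1 0 0 0 0.65" --pt "0 0.5 0.6 0 0 0 0.65" --pt "0 1 1 0 0 0 0.65" --pt "0 1 1 0 0 0 0.65" --pt "0 1 1 0 0 0 0.65" --pt "0 1 0 0 0 0 0.65" --pt "0 1 0 0 0 0 0.65" --pt "0 1 0 0 0 0 0.65" --pt "0 1 0 0 0 0 0.65" --pt "0 1 0 0 0 0 0.65" --pt "0 1 0 0 0 0 0.65" --pt "0 1 0 0 0 0 0.65" --pt "0 1 0 0 0 0 0.65" --pt "0 0 0 0 0 0 0.65" --pt "0 0 0 0 0 0 0.65"

```text
time_s: 20.95
tcp_pos: [0.5868, -0.0565, 0.0837]
eef_rot: [-2.236, 2.205, -0.001]
ft_force: [-0.8, 0.8, 0.3]
gripper_width: 0.0304
finger_force: 0.0
```

```bash
python3 - <<'E'
from h import *
p,d=cap('top'); print(bot.sense()['tcp_pos']); stilts('top',p)
cv2.imwrite('pics/t6.png',cv2.resize(p[130:270,250:460][...,::-1],None,fx=3.8,fy=3.8,interpolation=2))
for t in('prop','cup','stamp'): find('top',t,p)
E
```

```text
[ 0.58674468 -0.05738395  0.08344847]
top white [294.6 188. ] [ 274  163   48   46 1333] [0.6524 0.0423]
top white [443.7 176.8] [431 171  20  15  56] [ 0.6928 -0.4044]
top white [418.  192.6] [411 185  15  13  80] [ 0.6436 -0.3257]
top white [430.8 206.5] [425 201  13  14  77] [ 0.6018 -0.3627]
top white [419.8 210.8] [415 204  13  15  82] [ 0.5888 -0.3297]
top white [444.5 217.6] [443 204   6  23  45] [ 0.5692 -0.4023]
top white [296.2 232.1] [280 223  31  20 397] [0.5211 0.0343]
top white [415.2 232.1] [408 229  17   7  84] [ 0.5253 -0.3146]
top white [318.9 251. ] [310 250  17   4  44] [ 0.4668 -0.0327]
top prop 0.3 [ 0.635 -0.323  0.017]
top cup 0.69 [ 0.805 -0.098  0.025]
  mask 0.61 uv 342.0 141.0 n 329 rgb [177. 164. 144.] at z=.015 [ 0.801 -0.097  0.015]
  mask 0.2 uv 419.0 203.0 n 2167 rgb [ 81. 121. 190.] at z=.015 [ 0.612 -0.328  0.015]
  mask 0.17 uv 419.0 203.0 n 2209 rgb [ 82. 121. 189.] at z=.015 [ 0.612 -0.329  0.015]
```

View pics/t6.png

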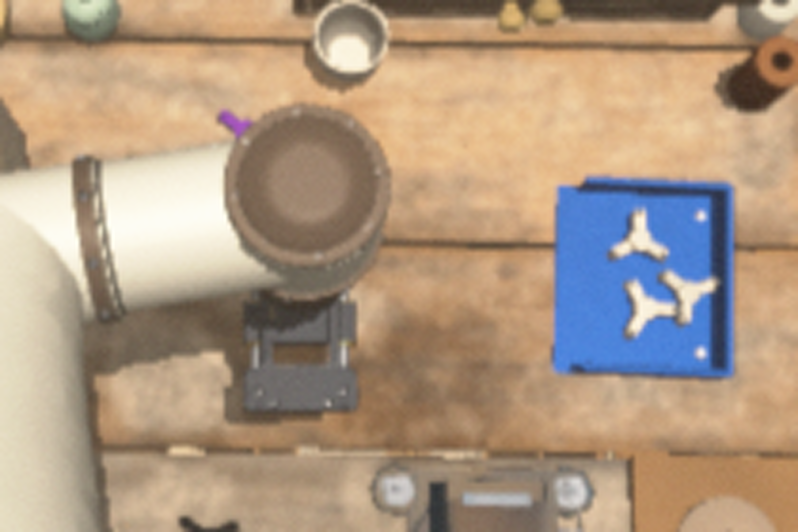

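The top view shows all three stilts flat in the tray, with hubs near (638,238), (650,308) and (688,292) in the crop. They sit about 60–95 mm past the front edge, and the gripper is clear of everything. I'm handing it in.

```bash
python3 - <<'E'
from h import *
p,d=cap('side')
for t in('prop','stamp'): find('side',t,p)
print(bot.job_done())
E
```

```text
side prop 0.67 [0.431 0.208 0.035]
  mask 0.89 uv 361.0 264.0 n 741 rgb [189. 182. 167.] at z=.015 [0.436 0.186 0.015]
side stamp 0.68 [0.367 0.131 0.023]
  mask 0.82 uv 405.0 245.0 n 463 rgb [99. 83. 66.] at z=.015 [0.372 0.103 0.015]
the job is handed in; nothing more can be done
None
```

I pushed all three white stilts into the tray, where they lie about 60–95 mm past its front edge; the prop, cup and stamp did not move, and I handed the job in at about 21 s (no verdict was returned).

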